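# Lock the dry box with the blade key

### The arm

A 6-joint arm with a two-finger parallel gripper is mounted at the origin on a cart in front of the work surface, level with it; the furniture and walls round the work are solid. World frame = base frame: x ahead of the robot, y to its left, z up, the work surface at z = 0. Lengths are in mm, angles in degrees, forces in N, time in s.
With the tool pointing down it reaches from about 300 to 850 mm from the base axis. Payload 4.2 kg.
Tool frame: the origin (TCP) lies between the finger pads; the fingertips stand 14 mm ahead of it and the grasp point (between the pads) lies 5 mm behind it (env.finger_overhang is the distance from the TCP to the fingertips, in mm); z points along the fingers, y is the line along which they close (so a half turn about z gives the same grasp; the last joint's range is limited). The gripper opens to 91 mm and grips with 3 to 60 N. Pads are 32 mm wide; open, the fingers measure 118 mm over their backs; the gripper's body (76 mm by 178 mm) begins 60 mm behind the grasp point.
Start: joints at [63.885, 18.312, 89.639, -0, 72.044, -1.146], TCP at [242.732, 521.271, 227.976] pointing down, gripper open.
Joint ranges: [-177.97, 177.97], [-48.28, 115.42], [12.27, 149.76], [-77.06, 257.06], [2.81, 150.46], [-146.56, 146.56]. Speed limits (degrees/s): [147.25, 147.25, 180, 180, 180, 180].

### API

Orientations are given as [roll, pitch, yaw] about the fixed x, y, z axes, in that order (R = Rz(yaw) Ry(pitch) Rx(roll)).
In Python, from workcell import status, cams, env, finder gives the robot as it stands.
- The arm moves only by the tool apply_moves, never from a script. Its argument "increments" is a list of rows, each a list of 7 numbers: the opening, from -1 (shut) to 1 (fully open), then the shift along the world's x, y, z in m, then the turn, a rotation vector about the world's x, y, z in degrees. In form: [[gripper, x, y, z, ax, ay, az], ...]. A call has 1 to 5 rows; each row shifts and turns the commanded pose from where the row before left it; what a row does not reach is not made up. A row lasts 1/12 s, in which the tool goes at most 41.7 mm and 7.16 degrees, less where a joint would pass 70% of its speed; a pose out of reach is approached as far as the arm can. A call with a gripper value outside its range is refused whole. The fingers move at their own pace and stop on an object; "newtons" is the grip in N (left out, the last holds). Time passes only in rows, so rows that do not move let the fingers close. It gives the time, the measured TCP pose, the force, the opening and the grip force at its end, in the units of the state.
- status.state(): the state, without advancing time (a new reading comes with each control period).
- cams.grab_frame(name): name is "scene" or "side" or "wrist"; returns a dict with "color" (480x640x3 uint8, red, green, blue), "intrinsics" (3x3 intrinsics, pixels), "k1" (the pictures are not rectified: a ray, as slopes to the right and down, at radius r is drawn at 1 + k1 r^2 times it, then the intrinsics apply), "R" (3x3) and "t" (3): a world point X has camera coordinates R X + t. Camera axes: x right, y down, z forward; pixel columns grow to the right and rows downward; lengths in mm; the calibration is good to about 2 mm. A picture is of the moment at which its call begins. There is no depth.
- env.job_done(): hands the job in; it is judged then, once.
Trained networks look in the newest picture that a camera, given by its name, has taken for a name from the list of things; names that differ only in an ending like _2 or _b are one class to them, and where a whole thing is asked for, a point or a joint stands for the part that bears it (a point fixed in the world has none). Each returns a list of dicts, best first, with "score" (0 to 1); they miss things now and then, are a little off and sometimes report something else, mostly with a low value. They report only what shows in the picture. A call takes as long as a camera call.
- finder.boxes_of(query, camera): "rect" ([left, top, width, height] in pixels, round what is visible of it).
- finder.trace(query, camera): "pixels" (480x640 bool, what is visible of it) and "rect" ([left, top, width, height] in pixels, round what is visible of it).
The state is a dict: "time_s": time; "qpos": joint angles; "qvel": joint speeds; "effort": joint torques, N m; "ee_pos": TCP position; "ee_rot": TCP orientation; "force": force on the tool from outside, world axes, zero at the start; "torque": the same for the moment, N m; "gripper_width": finger opening in mm; "gripper_force": force on a finger pad.
Only numpy, scipy, OpenCV 4.12 (cv2) and the standard library are available. Lean on these libraries where they do the work, as an engineer would, in place of code of your own. Each camera call takes 0.05 s, during which the arm holds its last target. There are 200 camera calls.

### The job

Take the yellow blade key out of its stand and use it to lock the sloping hatch of the dry box: put the blade fully into the slot of the cam lock and turn it a quarter turn clockwise, past the sprung plunger, until the lock seats. Then put the key back in its stand, upright with its round shoulder flat on the stand, and let go. Work the lock with the key only, not with the gripper, and leave the two jars and the brush where they are.

Things in the scene. Friction and masses are not known exactly. Their poses are not given: they have to be found in the camera images.
- dry_box: Fixed grey dry-storage box, 190 mm deep (its x), 200 mm wide (its y), 133 mm high, with a blue hatch on its sloping front face. Origin: centre of the underside; its -x side faces the robot. The front is 30 mm high at the foot, then slopes up and back at 35 degrees from level, so the face's outward normal leans 35 degrees from vertical towards the box's -x. Its position and yaw vary.
- slot (a point): Centre of the mouth of the slot in the lock's brass boss (46 x 28 mm, its top 23 mm above the hatch). Axes: z out of the face along the turning axis (35 degrees from vertical), x along the slot, y across; they turn with the lock. Slot 34 mm long, 7 mm wide, 11 mm deep below this point; its long edges are bevelled over the top 3 mm, to 13 mm wide at the mouth. Open, it runs straight up the slope.
- cam (a joint): Angle of the cam lock in rad: 0 open (start), growing clockwise seen from in front of the face (about the slot's -z), to a hard stop at 1.57: locked, slot level, the steel tongue (reach 56 mm) pointing right under the keeper. Slight friction; the plunger resists with up to about 0.08 N m in the first half of the turn and pulls it home in the second half.
- plunger (a joint): Travel in m of the sprung brass plunger with a red knob, just below the lock on the hatch: it is 0 at both ends of the cam's turn, is pushed out down the slope by the cam's lobe to about 0.0055 half-way (cam 0.785), and returns to 0 as the lock seats.
- key_grip (a point): Centre of the key's yellow grip, 90 mm above the blade's tip. Axes: z along the key from blade to grip, x along the width of both grip and blade, y across their thickness. The grip is 40 mm wide (x), 16 mm thick (y) and 54 mm long (from 60 to 114 mm above the tip). The key starts upright in its stand.
- key_tip (a point): Middle of the end of the key's blade; axes as for key_grip.
- stand_mouth (a point): Centre of the hole in the top face of the fixed black key stand (80 x 70 mm), 60 mm above the table; axes of the stand, z up. The hole is 36 mm along x, 22 mm along y, 56 mm deep. The key stands in it with its width along the stand's x (either way round), the shoulder resting on the top face and the tip 55 mm below this point.
- jar_b: White sample jar with a blue lid, 48 mm in diameter, 50 mm high; bystander. Origin: centre of underside.
- jar_a: White sample jar with a cream lid, 54 mm in diameter, 62 mm high; bystander. Origin: centre of underside.
- flat_brush: Flat brush with a wooden handle, 27 x 173 x 10 mm, lying on the table; bystander. Origin: centre of underside.
- blade_key: Loose blade key, 114 mm long, 65 to 125 g; origin at the blade's tip, axes as for key_grip. Below the grip a round yellow shoulder, 50 mm in diameter, from 55 to 60 mm above the tip; then a shank 14 mm in diameter down to 20 mm; then the blade, 28 mm wide (x) and 4 mm thick (y), its end rounded. It is the same turned half round about z.

How it is judged (in metres and radians):
On the way, in this order (a step that is already met when the one before it is completed fails the run):
1. the key's blade is in the slot of the still open lock, at least 5 mm deep (z of key_tip in the frame of slot below -0.005 m and distance between key_tip and slot below 0.014 m and value of joint cam below 0.4 rad), for 0.1 s.
2. the lock is turned home (cam above 1.43 rad, plunger back within 1.5 mm) with the blade still in the slot (z of key_tip in the frame of slot below -0.005 m and distance between key_tip and slot below 0.014 m and value of joint cam above 1.43 rad and value of joint plunger below 0.0015 m), for 0.2 s.
At the end, for the whole second after the job is handed in: The cam lock is seated (cam above 1.43 rad, plunger within 1.5 mm of home), and the key stands at rest in its stand: tip within 8 mm of the hole's axis and at least 51 mm below the mouth (shoulder down to within 4 mm), less than 0.12 rad from upright (value of joint cam above 1.43 rad and value of joint plunger below 0.0015 m and horizontal distance between key_tip and stand_mouth below 0.008 m and z of key_tip in the frame of stand_mouth below -0.051 m and angle between key_grip's own z axis and vertical below 0.12 rad and linear speed of blade_key below 0.02 m/s); the robot touches nothing.
It fails at once if the gripper's fingers push on the dry box or its lock (over 3 N) (contact force between the fingers and dry_box above 3 N).
It fails at once if a bystander is moved more than 25 mm (distance of any of jar_b, jar_a, flat_brush from where it was at the start of the episode above 0.025 m).
It also fails if it takes over 58 s, if anything falls off the work surface, if the arm or the gripper's body presses on something with over 40 N, if the wrist force passes 120 N, or if a joint passes its speed limit or range.

## Working session

There is one attempt and no reset: what is moved stays moved. The work goes in short steps, Python scripts to look and compute and a tool call to move; the robot and the scene stay as the last step left them, time stands still between calls to the robot, and variables do not carry over. Pictures are saved under pics/ and viewed, at most 10 in all, crops included, and the job is handed in when it is done.

Besides the shell and the picture viewer there is one more tool, called in YAML: its name, and indented under it one key for each argument. apply_moves: Moves the arm, as the interface text tells. Its arguments: {"type":"object","properties":{"increments":{"type":"array","items":{"type":"array","items":{"type":"number"}}},"newtons":{"type":"number"}},"required":["increments"]}

```bash
ls; mkdir -p pics; python3 - <<'E'
from workcell import status,cams,env,finder
import cv2,numpy as np
s=status.state();print(s)
ims=[]
for c in ["scene","side"]:
    f=cams.grab_frame(c);print(c,f["intrinsics"].tolist(),f["k1"],f["R"].tolist(),f["t"].tolist())
    cv2.imwrite(f"pics/{c}0.png",f["color"][:,:,::-1])
    for q in ["blade_key","stand_mouth","dry_box","cam","plunger","jar_a","flat_brush"]:
        try:print(q,[(r["rect"],round(r["score"],2)) for r in finder.boxes_of(q,c)][:2])
        except Exception as e:print(q,e)
E
```

```text
pics
{'time_s': 0.0, 'qpos': array([ 6.38836906e+01,  1.83511819e+01,  8.97058641e+01, -1.28257791e-03,
        7.20436132e+01, -1.14557187e+00]), 'qvel': array([-0.15032232,  0.00400796,  0.07342423, -0.05542119,  0.01918805,
       -0.01809488]), 'effort': array([-3.67201437e-04, -4.12462449e+01, -2.31974959e+01,  7.26316497e-02,
        4.58185840e-02, -1.43249358e-04]), 'ee_pos': array([242.53187629, 520.8219025 , 227.1285339 ]), 'ee_rot': array([-1.79899336e+02, -7.93281718e-04,  1.55029658e+02]), 'force': array([-0.19014448,  0.3601668 , -0.44876958]), 'torque': array([0.04817834, 0.00712422, 0.01462175]), 'gripper_force': 0.0, 'gripper_width': 91.2165570220265}
scene [[478.24318288284286, 0.0, 322.60317537039595], [0.0, 478.24318288284286, 242.14669387262316], [0.0, 0.0, 1.0]] -0.10261891608151937 [[0.8485118338368043, -0.5285904927553251, -0.024894955464631458], [-0.3175460886462491, -0.47097477762815704, -0.8230110815922083], [0.4233109370479007, 0.706239937844633, -0.5674795157261955]] [-449.0174854015463, 213.49410743024995, 665.330273261418]
blade_key [([235.5, 193.0, 26.
[... 412 characters left out ...]
149126368], [0.0, 0.0, 1.0]] -0.0042443195322799335 [[0.9637047970989835, -0.2663170988368558, -0.018661910821981122], [-0.16693474658305005, -0.5465731724646129, -0.8206037762070205], [0.2083407171718002, 0.793935117002069, -0.5711927656748209]] [-508.0051499504451, 169.09878787817274, 786.6884648663929]
blade_key [([248.7, 204.0, 22.9, 35.6], 0.75)]
stand_mouth [([240.2, 221.6, 44.7, 49.7], 0.63)]
dry_box [([310.7, 209.5, 155.0, 141.6], 0.67), ([251.7, 207.0, 20.5, 34.4], 0.62)]
cam [([352.7, 251.0, 41.9, 35.0], 0.82)]
plunger []
jar_a [([258.3, 268.0, 30.1, 44.9], 0.67), ([280.4, 349.3, 31.7, 47.3], 0.64)]
flat_brush [([302.2, 212.3, 27.3, 38.7], 0.88), ([332.9, 281.6, 27.7, 22.8], 0.23)]
```

View pics/scene0.png

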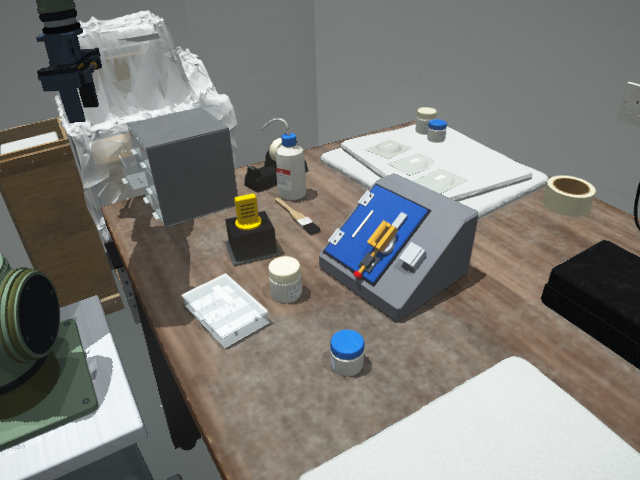

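View pics/side0.png

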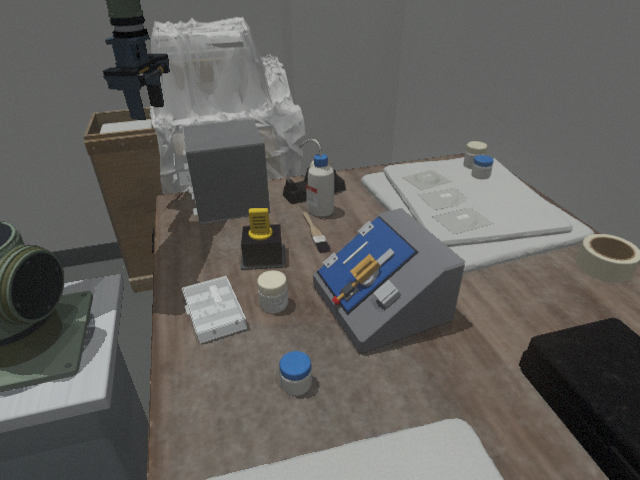

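Both views show the key in the stand (scene ~246,210; side ~260,222), and the hatch lock (scene ~382,237; side ~365,268). I'll zoom in for corner picks.

```bash
cat > h.py <<'E'
import cv2,numpy as np
from scipy.optimize import least_squares
from scipy.spatial.transform import Rotation as Ro
class Cam:
    def __init__(s,f): s.K=np.array(f["intrinsics"]);s.k1=f["k1"];s.R=np.array(f["R"]);s.t=np.array(f["t"])
    def proj(s,X):
        d=np.array([s.k1,0,0,0.]);return cv2.projectPoints(np.array(X,float).reshape(-1,3),cv2.Rodrigues(s.R)[0],s.t,s.K,d)[0][:,0]
    def ray(s,p):
        u=cv2.undistortPoints(np.array(p,float).reshape(-1,1,2),s.K,np.array([s.k1,0,0,0.]))[:,0]
        d=np.c_[u,np.ones(len(u))]@s.R;return -s.R.T@s.t,d
    def at_z(s,p,z):
        o,d=s.ray(p);return o+d*((z-o[2])/d[:,2])[:,None]
def tri(obs):
    x0=obs[0][0].at_z(obs[0][1],60)[0]
    r=least_squares(lambda X:np.concatenate([c.proj(X)[0]-p for c,p in obs]),x0);return r.x,np.abs(r.fun).max()
E
python3 - <<'E'
import cv2,numpy as np
a=cv2.imread("pics/scene0.png");b=cv2.imread("pics/side0.png")
z=lambda i,x,y,w,h,W,H:cv2.resize(i[y:y+h,x:x+w],(W,H),interpolation=cv2.INTER_CUBIC)
top=np.hstack([z(a,220,185,60,80,225,300),z(a,315,165,165,160,575,300)[:, :]])
# uniform scales: stand x3.75, box 575/165=3.485 x 300/160=1.875 -> use two pics instead
A=np.hstack([z(a,220,185,60,80,300,400),z(b,232,195,60,80,300,400)]);cv2.imwrite("pics/stand.png",A)
B=np.hstack([z(a,318,168,165,155,396,372),z(b,308,205,165,155,396,372)]);cv2.imwrite("pics/box.png",B)
E
```

```text
(no output)
```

View pics/stand.png

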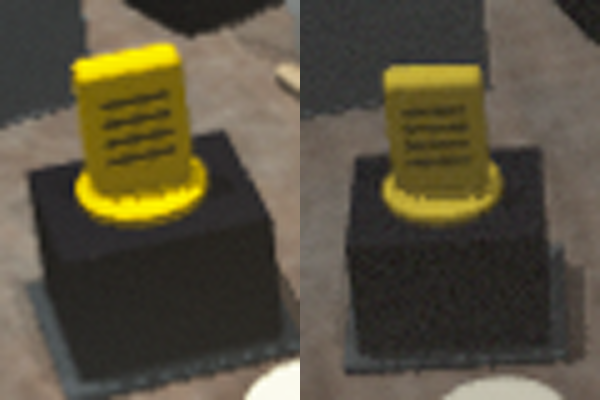

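View pics/box.png

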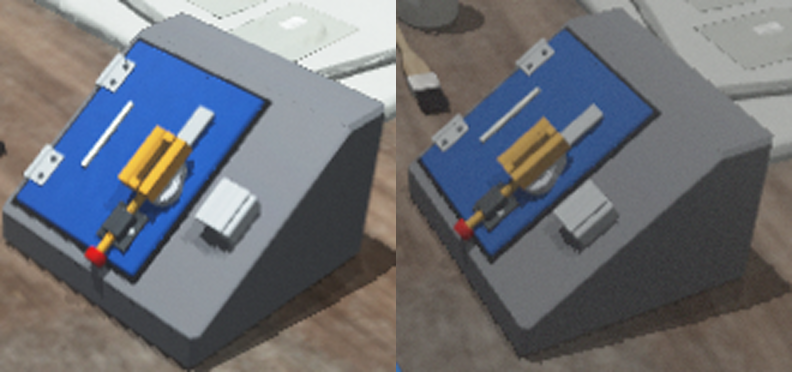

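Stand top corners, box corners and the slot (scene crop ~ (160,161), side crop ~ (535,146)) are picked; fitting the models.

```bash
cat > fit0.py <<'E'
from h import *
from workcell import cams,finder,status
C=Cam(cams.grab_frame("scene"));S=Cam(cams.grab_frame("side"))
def fit(M,obsC,obsS,z0,x0):
    M=np.array(M,float)
    def P(p): return Ro.from_euler('z',p[2]).apply(M)+[p[0],p[1],z0]
    def f(p):
        X=P(p);r=[]
        for c,o in ((C,obsC),(S,obsS)): r.append((c.proj(X)-o).ravel())
        return np.concatenate(r)
    r=least_squares(f,x0,loss='soft_l1');return r.x,np.round(f(r.x).reshape(-1,2),1)
o=np.array
sc=o([[30,172],[228,132],[272,222],[50,260]])/5+[220,185]
ss=o([[55,158],[243,148],[247,238],[48,250]])/5+[232,195]
e=C.at_z(sc,60);print("stand quad",e.round(0).tolist(),S.at_z(ss,60).round(0).tolist())
p,r=fit([[-40,35,0],[40,35,0],[40,-35,0],[-40,-35,0]],sc,ss,60,[*e.mean(0)[:2],0.]);print("stand",p,np.degrees(p[2]),r.tolist())
p2,r=fit([[-35,40,0],[35,40,0],[35,-40,0],[-35,-40,0]],sc,ss,60,[*e.mean(0)[:2],0.]);print("stand alt",p2,np.degrees(p2[2]),r.tolist())
M=[[-95,-100,30],[-95,-100,0],[52.1,-100,133],[95,-100,133],[95,-100,0],[-95,100,30],[95,100,133]]
bc=o([[190,338],[188,368],[352,128],[380,100],[360,255],[5,208],[180,13]])/2.4+[318,168]
bs=o([[127,328],[127,357],[329,152],[376,135],[346,270],[16,165],[229,8]])/2.4+[308,205]
x0=C.at_z(bc[1:2],0)[0]
b,r=fit(M,bc,bs,0,[x0[0]+95,x0[1]+100,0.]);print("box",b,np.degrees(b[2]),r.tolist())
X,er=tri([(C,o([160,161])/2.4+[318,168]),(S,o([139,146])/2.4+[308,205])]);print("slot",X,er)
print("slot in box",Ro.from_euler('z',-b[2]).apply(X-[b[0],b[1],0]))
K,er=tri([(C,o([128,58])/5+[220,185]),(S,o([133,75])/5+[232,195])]);print("key top",K,er)
for q in ["jar_a","jar_b","flat_brush"]:
  for c,n in((C,"scene"),(S,"side")):
    print(q,n,[(c.at_z([[x["rect"][0]+x["rect"][2]/2,x["rect"][1]+x["rect"][3]*.9]],0)[0].round(0).tolist(),round(x["score"],2)) for x in finder.boxes_of(q,n)[:3]])
E
python3 fit0.py
```

```text
stand quad [[413.0, 164.0, 60.0], [490.0, 147.0, 60.0], [474.0, 79.0, 60.0], [395.0, 102.0, 60.0]] [[413.0, 165.0, 60.0], [492.0, 149.0, 60.0], [479.0, 81.0, 60.0], [400.0, 96.0, 60.0]]
stand [ 4.44637172e+02  1.23032458e+02 -2.15065950e-01] -12.32237127455837 [[-0.2, -0.5], [0.2, -0.5], [0.5, -0.6], [2.5, 0.7], [0.1, -0.3], [-0.2, 0.0], [-1.3, 0.4], [-1.2, -0.1]]
stand alt [ 4.44601417e+02  1.23214314e+02 -1.97409049e-01] -11.310705373175212 [[1.6, -2.1], [-3.3, -1.4], [-1.2, 1.0], [6.1, 1.6], [2.2, -1.5], [-2.9, -1.3], [-3.5, 1.7], [1.4, 1.3]]
box [ 6.31367128e+02 -7.92138674e+01  1.33300361e-01] 7.63754808258821 [[0.9, -0.4], [0.4, 0.9], [0.1, -1.7], [4.0, 0.9], [0.5, -0.8], [-2.4, -2.1], [-0.2, -2.8], [-0.7, -0.2], [-1.4, 0.4], [-0.4, -0.1], [1.9, 0.3], [1.6, 3.3], [-2.2, -1.9], [-2.8, -2.7]]
slot [593.43637853 -95.06270113 101.64706428] 1.3790519941012462
slot in box [-39.70065647 -10.66701129 101.64706428]
key top [445.57071192 129.1682447  115.58088095] 0.07294913137155845
jar_a scene [([425.0, -45.0, 0.0], 0.77), ([462.0, 193.0, 0.0], 0.24)]
jar_a side [([434.0, -36.0, 0.0], 0.74), ([431.0, -233.0, 0.0], 0.59)]
jar_b scene [([425.0, -45.0, 0.0], 0.77), ([462.0, 193.0, 0.0], 0.24)]
jar_b side [([434.0, -36.0, 0.0], 0.74), ([431.0, -233.0, 0.0], 0.59)]
flat_brush scene [([550.0, 137.0, 0.0], 0.78)]
flat_brush side []
```

```bash
python3 - <<'E'
from h import *
from workcell import cams
C=Cam(cams.grab_frame("scene"));S=Cam(cams.grab_frame("side"))
for a,b in [((131,137),(188,150)),((229,120),(266,142)),((163,222),(196,218)),((236,185),(268,212)),((289,135),(321,157))]:
    X,e=tri([(C,np.array(a)),(S,np.array(b))]);print(X.round(0),round(e,1))
E
```

```text
[321. 465. 142.] 6.0
[498. 304. 194.] 3.1
[315. 284.  28.] 0.7
[482. 265.  52.] 8.8
[621. 279. 145.] 0.4
```

apply_moves:
  increments:
    - [1,0,0,0.04,0,0,0]
    - [1,0,0,0.04,0,0,0]
    - [1,0,0,0.04,0,0,0]
    - [1,0.018,-0.036,0,0,0,3]
    - [1,0.018,-0.036,0,0,0,3]

```text
time_s: 1.72
ee_pos: [279.3, 450.7, 350.8]
ee_rot: [179.6, 0.1, 161.4]
force: [1.1, -0.3, -1.3]
gripper_width: 91.4
gripper_force: 0.0
```

apply_moves:
  increments:
    - [1,0.018,-0.036,0,0,0,3]
    - [1,0.018,-0.036,0,0,0,3.7]
    - [1,0.018,-0.036,0,0,0,0]
    - [1,0.018,-0.036,0,0,0,0]
    - [1,0.018,-0.036,0,0,0,0]

```text
time_s: 2.13
ee_pos: [369.1, 267.5, 348.2]
ee_rot: [180.0, 0.0, 167.8]
force: [0.9, 0.8, -0.1]
gripper_width: 90.9
gripper_force: 0.0
```

apply_moves:
  increments:
    - [1,0.018,-0.036,-0.02,0,0,0]
    - [1,0.018,-0.036,-0.02,0,0,0]
    - [1,0.018,-0.036,-0.02,0,0,0]
    - [1,0.022,-0.038,-0.03,0,0,0]
    - [1,0,0,-0.03,0,0,0]

```text
time_s: 2.55
ee_pos: [439.4, 135.1, 239.3]
ee_rot: [180.0, 0.4, 167.4]
force: [0.3, 1.7, -0.8]
gripper_width: 90.8
gripper_force: 0.0
```

```bash
python3 - <<'E'
from h import *
from workcell import cams,status,finder
f=cams.grab_frame("wrist");s=status.state();print(s["time_s"],s["ee_pos"],s["ee_rot"],s["qpos"])
cv2.imwrite("pics/w1.png",f["color"][:,:,::-1]);W=Cam(f)
for z,n in((114+5,"top"),(60,"stand")):
    print(n,W.proj([[444.6,123,z]]))
for r in finder.trace("blade_key","wrist")[:1]:
    print(r["rect"],r["score"])
E
```

```text
2.6 [434.03952113 135.95946708 232.6797697 ] [-179.71918408   -0.4626757   167.43919302] [ 1.59621952e+01  7.50872982e+00  1.03450929e+02 -2.75331237e-02
  6.95809532e+01 -6.14684041e+01]
top [[308.26830662 247.14671272]]
stand [[310.97703338 226.76857338]]
[289.7, 197.5, 62.6, 75.7] 0.88
```

View pics/w1.png

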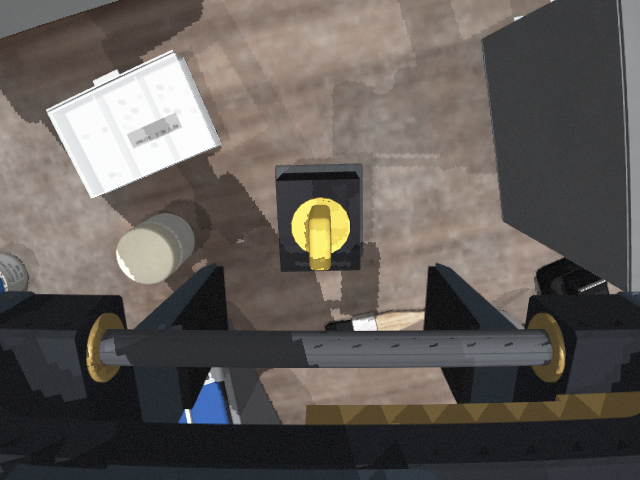

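The wrist view shows the key's shoulder centred at about (320,226), with the stand spanning columns 276–362. Let it settle and remeasure.

apply_moves:
  increments:
    - [1,0,0,0,0,0,0]
    - [1,0,0,0,0,0,0]
    - [1,0,0,0,0,0,0]

```text
time_s: 2.9
ee_pos: [436.8, 140.6, 240.8]
ee_rot: [179.9, 0.2, 167.8]
force: [-0.1, -0.6, -0.4]
gripper_width: 91.0
gripper_force: 0.0
```

```bash
cat > key.py <<'E'
from h import *
from workcell import cams,status
f=cams.grab_frame("wrist");s=status.state();print(s["time_s"],s["ee_pos"].round(1),s["ee_rot"].round(2))
W=Cam(f);hsv=cv2.cvtColor(f["color"],cv2.COLOR_RGB2HSV)
m=cv2.inRange(hsv,(22,150,60),(34,255,255));n,l,st,ce=cv2.connectedComponentsWithStats(m)
i=1+np.argmax([st[k,4] if st[k,1]<300 else 0 for k in range(1,n)]);m=(l==i)
print("bbox",st[i])
x,y,w,h=st[i][:4]
rows=[(r,np.where(m[r])[0][[0,-1]]) for r in range(y,y+h,3)]
print([(r,a.tolist()) for r,a in rows])
wi=[(b-a,r,(a+b)/2) for r,(a,b) in rows];wd,r,c=max(wi)
print("shoulder",W.at_z([[c,r]],62)[0].round(1), "dia px",wd)
b=[q for q in wi if q[0]<wd*.55]
if b: print("grip near-end col",b[-2:], W.at_z([[b[-1][2],b[-1][1]]],119)[0].round(1))
g=cv2.cvtColor(f["color"],cv2.COLOR_RGB2GRAY);cv2.imwrite("pics/last.png",f["color"][:,:,::-1])
E
python3 key.py
```

```text
2.95 [436.7 140.5 240.6] [179.89   0.18 167.83]
bbox [298 208  32  66 924]
[(208, [320, 320]), (211, [306, 322]), (214, [304, 323]), (217, [303, 323]), (220, [301, 323]), (223, [302, 324]), (226, [300, 323]), (229, [299, 326]), (232, [299, 326]), (235, [300, 329]), (238, [298, 323]), (241, [300, 323]), (244, [300, 323]), (247, [300, 323]), (250, [300, 323]), (253, [300, 327]), (256, [302, 326]), (259, [302, 323]), (262, [303, 323]), (265, [303, 323]), (268, [303, 323]), (271, [322, 322])]
shoulder [449.3 130.4  62. ] dia px 29
grip near-end col [(np.int64(0), 208, np.float64(320.0)), (np.int64(0), 271, np.float64(322.0))] [462.1 134.5 119. ]
```

```bash
python3 - <<'E'
from h import *
from workcell import cams,status
f=cams.grab_frame("wrist");W=Cam(f);hsv=cv2.cvtColor(f["color"],cv2.COLOR_RGB2HSV)
m=cv2.inRange(hsv,(18,110,40),(38,255,255));m[290:]=0;m[:, :240]=0;m[:,400:]=0
m=cv2.morphologyEx(m,cv2.MORPH_OPEN,np.ones((3,3)));n,l,st,ce=cv2.connectedComponentsWithStats(m);i=1+np.argmax(st[1:,4]);m=l==i
print(st[i])
for r in range(190,280,5):
    a=np.where(m[r])[0]
    if len(a):print(r,a[0],a[-1],end="; ")
c=np.vstack([np.argwhere(m)[:,::-1]]).astype(float)
print("pred for (446,128): shoulder",W.proj([[446,128,65]]),"top",W.proj([[446,128,119]]))
cv2.imwrite("pics/c2.png",cv2.resize(f["color"][150:300,230:410,::-1],(720,600),interpolation=cv2.INTER_CUBIC))
for R in [(446,128),]:
    Q=Ro.from_euler('z',-12.3,degrees=True).apply([[20,8,0],[20,-8,0],[-20,-8,0],[-20,8,0]])+[R[0],R[1],119]
    print(W.proj(Q).round(0).tolist())
E
```

```text
[ 285  202   59   73 3017]
205 301 328; 210 294 335; 215 290 339; 220 287 341; 225 286 343; 230 285 343; 235 286 343; 240 287 341; 245 289 339; 250 293 335; 255 300 329; 260 302 323; 265 302 323; 270 302 323; pred for (446,128): shoulder [[310.90387887 233.06714558]] top [[308.57334023 252.46579264]]
[[320.0, 278.0], [298.0, 278.0], [297.0, 225.0], [320.0, 225.0]]
```

View pics/c2.png

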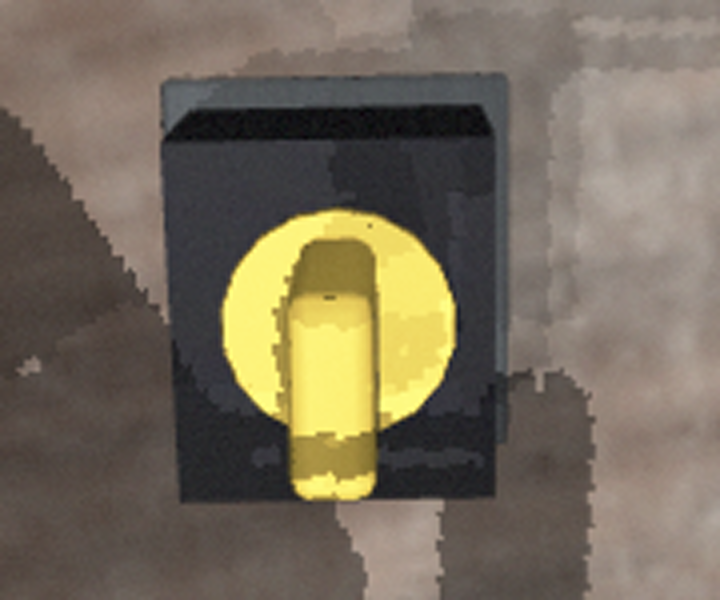

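Key top is at about (313.5,249) and the shoulder at (314.7,231), giving key at ≈(445,131), aligned with the fingers. Descend and grip.

apply_moves:
  increments:
    - [1,0.008,-0.01,-0.03,0,0,0]
    - [1,0,0,-0.035,0,0,0]
    - [1,0,0,-0.035,0,0,0]
    - [1,0,0,-0.03,0,0,0]
    - [1,0,0,-0.02,0,0,0]

```text
time_s: 3.42
ee_pos: [443.0, 129.7, 87.1]
ee_rot: [-180.0, -0.1, 167.8]
force: [-1.0, 0.3, 0.2]
gripper_width: 91.1
gripper_force: 0.0
```

apply_moves:
  increments:
    - [1,0,0,0,0,0,0]
    - [1,0,0,0,0,0,0]
    - [1,0,0,0,0,0,0]

```text
time_s: 3.67
ee_pos: [445.4, 130.1, 90.5]
ee_rot: [179.9, 0.2, 167.8]
force: [0.1, 0.6, 0.3]
gripper_width: 91.3
gripper_force: 0.0
```

```bash
python3 - <<'E'
from h import *
from workcell import cams,status
f=cams.grab_frame("wrist");print(status.state()["ee_pos"],status.state()["ee_rot"]);W=Cam(f)
hsv=cv2.cvtColor(f["color"],cv2.COLOR_RGB2HSV);m=cv2.inRange(hsv,(18,110,40),(38,255,255));m=cv2.morphologyEx(m,cv2.MORPH_OPEN,np.ones((3,3)));n,l,st,ce=cv2.connectedComponentsWithStats(m);print(st[1:][st[1:,4]>300])
cv2.imwrite("pics/w3.png",f["color"][:,:,::-1])
E
```

```text
[445.57277489 130.04715558  90.73011789] [179.88725585   0.20876287 167.75970823]
[[ 273  237  102   94 7743]
 [  86  313   37   69 1195]
 [ 528  313   38   69 1204]
 [ 303  368   43   23  907]
 [ 306  392  334   33 6627]]
```

View pics/w3.png

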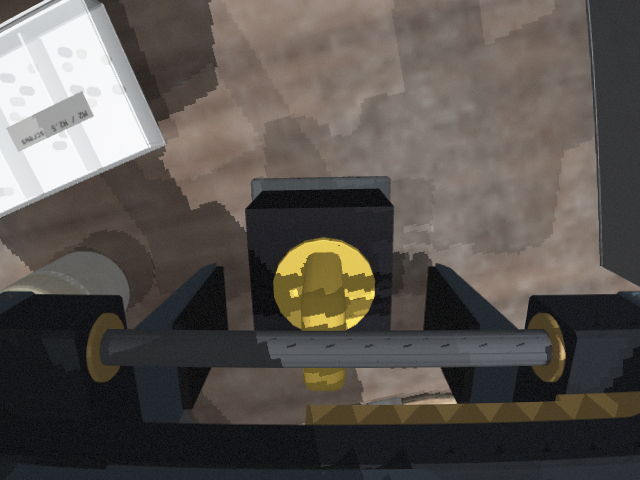

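The key sits centred between the fingers (shoulder at ~(324,287), fingers at 224/428). Close the gripper.

apply_moves:
  increments:
    - [-1,0,0,0,0,0,0]
    - [-1,0,0,0,0,0,0]
    - [-1,0,0,0,0,0,0]
    - [-1,0,0,0,0,0,0]
    - [-1,0,0,0,0,0,0]
  newtons: 50

```text
time_s: 4.13
ee_pos: [444.1, 129.4, 89.1]
ee_rot: [180.0, 0.0, 167.7]
force: [0.2, 0.7, -0.5]
gripper_width: 60.8
gripper_force: 0.0
```

apply_moves:
  increments:
    - [-1,0,0,0,0,0,0]
    - [-1,0,0,0,0,0,0]
    - [-1,0,0,0,0,0,0]
    - [-1,0,0,0,0,0,0]
    - [-1,0,0,0,0,0,0]

```text
time_s: 4.55
ee_pos: [444.0, 129.4, 88.8]
ee_rot: [180.0, -0.0, 167.7]
force: [0.1, 0.1, 0.1]
gripper_width: 27.7
gripper_force: 0.0
```

```bash
python3 - <<'E'
from h import *
from workcell import cams,status
s=status.state();print(s["time_s"],s["ee_pos"],s["ee_rot"],s["gripper_width"],s["gripper_force"])
f=cams.grab_frame("wrist");W=Cam(f)
hsv=cv2.cvtColor(f["color"],cv2.COLOR_RGB2HSV);m=cv2.inRange(hsv,(18,110,40),(38,255,255));m[330:]=0;m[:,:240]=0;m[:,410:]=0
for r in range(230,330,6):
    a=np.where(m[r])[0]
    if len(a):print(r,a[0],a[-1],end="; ")
# arc fit, shoulder top edge circle at z=65, radius 25 (outline of upper half)
pts=[]
for r in range(240,290,3):
    a=np.where(m[r])[0]
    if len(a)>5: pts+= [[a[0],r],[a[-1]+1,r]]
P=W.at_z(pts,65)[:,:2]
q=least_squares(lambda c:np.hypot(*(P-c).T)-25,P.mean(0),loss='soft_l1');print("shoulder centre",q.x,q.fun.std())
E
```

```text
4.55 [443.99449621 129.36680269  88.78047171] [ 1.79998544e+02 -8.26929099e-03  1.67731669e+02] 27.707776242420792 0.0
242 316 336; 248 300 352; 254 290 361; 260 286 366; 266 288 363; 272 294 356; 278 295 356; 284 295 356; 290 295 356; 296 295 356; 302 295 355; 308 295 355; 314 296 355; 320 245 406; 326 243 408; shoulder centre [445.71412111 130.97252821] 4.465519774754568
```

apply_moves:
  increments:
    - [-1,0,0,0,0,0,0]
    - [-1,0,0,0,0,0,0]
    - [-1,0,0,0,0,0,0]
    - [-1,0,0,0,0,0,0]
    - [-1,0,0,0,0,0,0]

```text
time_s: 5.02
ee_pos: [444.1, 129.4, 88.8]
ee_rot: [180.0, 0.0, 167.7]
force: [-1.1, -0.0, -0.7]
gripper_width: 15.9
gripper_force: 50.0
```

apply_moves:
  increments:
    - [-1,0,0,0,0,0,0]
    - [-1,0,0,0,0,0,0]
    - [-1,0,0,0.015,0,0,0]
    - [-1,0,0,0.025,0,0,0]
    - [-1,0,0,0.03,0,0,0]

```text
time_s: 5.43
ee_pos: [442.5, 128.9, 158.2]
ee_rot: [-179.9, -0.3, 167.7]
force: [0.7, 0.6, -1.5]
gripper_width: 15.8
gripper_force: 50.0
```

apply_moves:
  increments:
    - [-1,0,0,0.03,0,0,0]
    - [-1,0,0,0.03,0,0,0]
    - [-1,0,0,0.03,0,0,0]
    - [-1,0,0,0,0,0,0]
    - [-1,0,0,0,0,0,0]

```text
time_s: 5.85
ee_pos: [444.6, 129.5, 250.2]
ee_rot: [179.9, 0.2, 167.7]
force: [-0.6, 1.1, -2.1]
gripper_width: 16.1
gripper_force: 50.0
```

```bash
python3 - <<'E'
from h import *
from workcell import cams,status
s=status.state();print(s["time_s"],s["ee_pos"],s["ee_rot"],s["gripper_width"],s["gripper_force"],s["qpos"])
fs={c:cams.grab_frame(c) for c in("scene","side")}
T=s["ee_pos"];R=Ro.from_euler('xyz',s["ee_rot"],degrees=True)
ims=[]
for c,f in fs.items():
    W=Cam(f);# tip predicted: 95-? tcp is 85 above tip
    p=W.proj([R.apply([0,0,85])+T, T, R.apply([0,0,28])+T]);print(c,p.round(1).tolist())
    x,y=p[0].astype(int);y-=25;ims.append(cv2.resize(f["color"][y-60:y+60,x-40:x+40,::-1],(400,600),interpolation=cv2.INTER_CUBIC));print("origin",x-40,y-60)
cv2.imwrite("pics/air.png",np.hstack(ims))
E
```

```text
5.85 [444.64808296 129.52971327 250.2024415 ] [179.90354104   0.18150457 167.73084086] 16.133026066380307 49.99940514564514 [ 1.48161757e+01  7.19515815e+00  1.01210760e+02  3.41703205e-03
  7.13885633e+01 -6.29159027e+01]
scene [[242.1, 172.4], [236.2, 127.3], [238.2, 142.7]]
origin 202 87
side [[256.0, 188.1], [251.5, 147.3], [253.0, 161.2]]
origin 215 103
```

View pics/air.png

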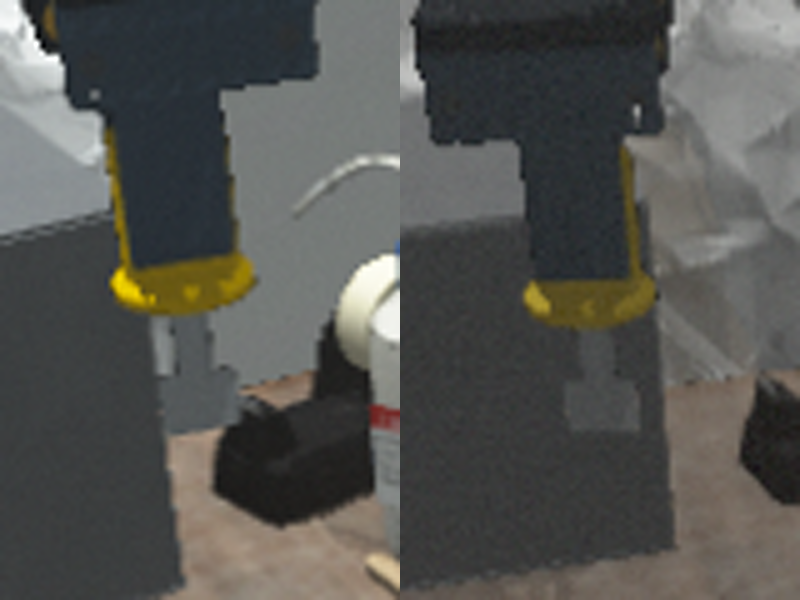

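In air, the blade tip shows at scene (242.4,172.4) and side (255.4,189.4), within ~1 px of the nominal grasp, so tip = TCP + 85 mm along the tool. Now move to a standoff above the slot.

apply_moves:
  increments:
    - [-1,0.01,-0.033,0,0,0,4]
    - [-1,0.01,-0.033,0,0,0,4]
    - [-1,0.01,-0.033,0,0,0,4]
    - [-1,0.01,-0.033,0,0,0,4]
    - [-1,0.01,-0.033,0,0,0,3.9]

```text
time_s: 6.37
ee_pos: [493.2, -37.0, 246.8]
ee_rot: [179.9, -0.2, -172.2]
force: [0.3, 0.1, 0.1]
gripper_width: 15.9
gripper_force: 50.0
```

apply_moves:
  increments:
    - [-1,0.011,-0.035,0,0.93,-6.94,0]
    - [-1,0.011,-0.035,0,0.93,-6.94,0]
    - [-1,0,0,-0.013,0.93,-6.94,0]
    - [-1,0,0,-0.013,0.93,-6.94,0]
    - [-1,0,0,-0.012,0.93,-6.94,0]

```text
time_s: 6.78
ee_pos: [514.1, -102.6, 211.8]
ee_rot: [179.7, 33.1, -172.6]
force: [0.6, 2.7, -2.2]
gripper_width: 15.7
gripper_force: 50.0
```

apply_moves:
  increments:
    - [-1,0,0,0,0,0,0]
    - [-1,0,0,0,0,0,0]
    - [-1,0,0,0,0,0,0]

```text
time_s: 7.03
ee_pos: [519.1, -102.4, 216.4]
ee_rot: [179.9, 33.2, -172.3]
force: [-0.1, 0.4, -0.7]
gripper_width: 15.9
gripper_force: 50.0
```

```bash
cat > slot.py <<'E'
from h import *
from workcell import cams,status
import sys
s=status.state();print(s["time_s"],s["ee_pos"].round(1),s["ee_rot"].round(2),s["qpos"].round(1),s["gripper_force"].round(1))
T=s["ee_pos"];R=Ro.from_euler('xyz',s["ee_rot"],degrees=True);print("tool axes\n",R.as_matrix().round(3))
print("tip",(T+R.apply([0,0,85])).round(1))
f=cams.grab_frame("wrist");W=Cam(f);cv2.imwrite("pics/"+sys.argv[1],f["color"][:,:,::-1])
print("slot pred",W.proj([[593.4,-95.1,101.6]]),"tip pred",W.proj([T+R.apply([0,0,85])]))
E
python3 slot.py w4.png
```

```text
Traceback (most recent call last):
  File "slot.py", line 4, in <module>
    s=status.state();print(s["time_s"],s["ee_pos"].round(1),s["ee_rot"].round(2),s["qpos"].round(1),s["gripper_force"].round(1))
                                                                                                    ^^^^^^^^^^^^^^^^^^^^^^^^
AttributeError: 'float' object has no attribute 'round'
```

```bash
sed -i 's/,s\["gripper_force"\].round(1)//' slot.py; python3 slot.py w4.png
```

```text
7.0333 [ 519.1 -102.4  216.4] [ 179.88   33.16 -172.29] [ -22.     2.8  119.7   31.2   31.7 -142.8]
tool axes
 [[-0.83  -0.135  0.542]
 [-0.112  0.991  0.075]
 [-0.547  0.002 -0.837]]
tip [565.1 -95.9 145.2]
slot pred [[319.29998273 230.48391564]] tip pred [[323.07609042 251.72532136]]
```

View pics/w4.png

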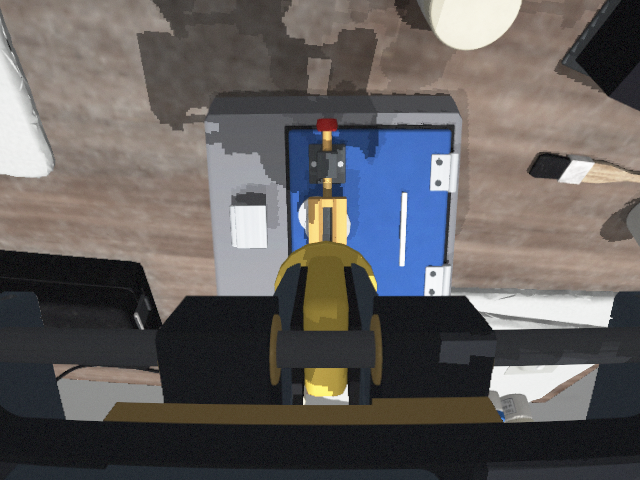

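The wrist view shows the boss at columns ~306–348 with the slot at column ~327, rows 207–243 (its upper part is hidden by the key's shoulder). Measuring numerically against the key axis.

```bash
python3 - <<'E'
from h import *
from workcell import cams,status
im=cv2.imread("pics/w4.png")[:,:,::-1];W=Cam(cams.grab_frame("wrist"))
s=status.state();T=s["ee_pos"];R=Ro.from_euler('xyz',s["ee_rot"],degrees=True)
for d in(20,25,60,85,110,135):print(d,W.proj([T+R.apply([0,0,d])])[0].round(1))
hsv=cv2.cvtColor(np.ascontiguousarray(im),cv2.COLOR_RGB2HSV);m=cv2.inRange(hsv,(18,110,40),(38,255,255))
for r in range(244,290,5):
    a=np.where(m[r,250:400])[0]+250
    if len(a):print(r,a[0],a[-1],(a[0]+a[-1])/2)
g=im.sum(2)//3
for r in range(192,246,4):print(r,g[r,298:356:2].tolist())
E
```

```text
20 [322.7 293.7]
25 [322.8 289.6]
60 [323.1 265.5]
85 [323.3 252.2]
110 [323.4 241.2]
135 [323.6 232. ]
244 307 345 326.0
249 298 352 325.0
254 290 360 325.0
259 286 364 325.0
264 282 368 325.0
269 280 371 325.5
274 278 372 325.0
279 276 374 325.0
284 275 376 325.5
289 275 375 325.0
192 [125, 73, 67, 67, 68, 57, 56, 58, 54, 51, 55, 56, 58, 73, 81, 80, 75, 54, 51, 53, 53, 56, 60, 107, 115, 117, 114, 118, 114]
196 [125, 67, 69, 48, 54, 51, 59, 68, 79, 86, 84, 74, 58, 73, 78, 73, 75, 57, 55, 57, 57, 59, 59, 90, 114, 113, 114, 116, 114]
200 [126, 68, 68, 65, 125, 124, 119, 121, 125, 125, 108, 168, 199, 197, 200, 203, 204, 194, 160, 186, 200, 204, 206, 206, 182, 112, 114, 113, 115]
204 [68, 65, 220, 149, 148, 123, 119, 121, 136, 206, 192, 171, 198, 198, 203, 202, 206, 198, 159, 186, 201, 206, 205, 207, 185, 112, 114, 114, 115]
208 [74, 241, 240, 154, 148, 122, 119, 124, 139, 207, 189, 168, 144, 97, 95, 106, 60, 130, 160, 186, 201, 205, 205, 207, 182, 106, 117, 116, 117]
212 [173, 241, 240, 240, 146, 123, 119, 123, 136, 205, 191, 168, 168, 95, 92, 96, 57, 130, 159, 184, 199, 205, 206, 207,
[... 478 characters left out ...]
27, 130, 174, 144, 157, 200, 203, 205, 206, 199, 169, 167, 94, 94, 93, 54, 114, 161, 187, 199, 207, 207, 207, 213, 228, 136, 118, 119]
232 [129, 127, 128, 81, 145, 140, 198, 202, 206, 205, 199, 167, 167, 93, 94, 96, 53, 114, 160, 187, 199, 205, 206, 207, 213, 231, 116, 120, 118]
236 [131, 129, 130, 77, 75, 137, 197, 203, 204, 205, 200, 167, 127, 89, 90, 87, 44, 112, 155, 185, 200, 207, 207, 208, 210, 118, 118, 120, 119]
240 [132, 131, 133, 132, 78, 105, 199, 203, 204, 207, 201, 165, 124, 88, 82, 85, 44, 110, 157, 187, 200, 206, 207, 208, 190, 131, 131, 132, 134]
244 [133, 134, 134, 130, 101, 80, 82, 82, 82, 83, 89, 89, 97, 96, 92, 95, 90, 89, 81, 82, 80, 78, 80, 120, 166, 130, 134, 130, 133]
```

```bash
python3 - <<'E'
from h import *
from workcell import cams
f=cams.grab_frame("wrist");W=Cam(f);im=f["color"];g=cv2.cvtColor(im,cv2.COLOR_RGB2GRAY)
for c in(235,250,265,430,445):print(c,g[84:122:2,c].tolist())
for r in(130,180,115):print(r,g[r,196:224:2].tolist(),g[r,448:474:2].tolist())
L=W.at_z([[207,113],[461,113]],30);print("front top corners",L.round(1).tolist(),np.linalg.norm(L[1]-L[0]))
L0=W.at_z([[213,96],[459,96]],0);print("bottom",L0.round(1).tolist())
mid=L.mean(0);d=(L[1]-L[0]);yaw=np.arctan2(-d[0],d[1]);print("yaw",np.degrees(yaw))
B=Ro.from_euler('z',yaw);ex,ey=B.apply([1,0,0]),B.apply([0,1,0])
n=B.apply([-np.sin(.6109),0,np.cos(.6109)]);u=B.apply([np.cos(.6109),0,np.sin(.6109)])
for t in(0,3,6):
    o,dd=W.ray([[325.0,206],[325.0,199]])
    P0=mid+n*(23+t);E=[o+d*((P0-o)@n)/(d@n) for d in dd]
    print(t,"slot via end",(E[0]+17*u).round(1),"via boss",(E[1]+23*u).round(1))
for X in([593.4,-95,101.6],[593.4,-92,101.6]):print("pred ends",W.proj([np.array(X)-17*u,np.array(X)-23*u,np.array(X)+6.5*ey,np.array(X)-6.5*ey]).round(1).tolist())
E
```

```text
235 [80, 80, 62, 52, 50, 51, 61, 62, 63, 60, 60, 65, 63, 60, 91, 96, 96, 99, 94]
250 [92, 88, 80, 53, 54, 56, 64, 62, 61, 60, 64, 66, 61, 62, 92, 95, 97, 94, 96]
265 [89, 86, 63, 56, 53, 57, 62, 57, 62, 62, 62, 62, 65, 65, 93, 97, 98, 98, 97]
430 [140, 147, 130, 118, 117, 75, 76, 75, 75, 77, 75, 79, 76, 89, 162, 164, 162, 159, 161]
445 [142, 143, 120, 121, 75, 71, 76, 74, 75, 75, 76, 78, 74, 80, 161, 161, 162, 164, 162]
130 [142, 145, 144, 140, 135, 101, 159, 163, 161, 161, 163, 159, 95, 99] [97, 84, 44, 103, 161, 159, 155, 124, 124, 122, 136, 144, 145]
180 [132, 128, 130, 124, 129, 128, 139, 159, 163, 166, 165, 167, 165, 164] [240, 218, 237, 235, 198, 134, 125, 125, 126, 132, 132, 141, 142]
115 [90, 93, 92, 92, 85, 79, 97, 98, 98, 98, 96, 96, 98, 95] [161, 161, 162, 162, 164, 161, 156, 125, 124, 124, 131, 146, 146]
front top corners [[551.6, -188.2, 30.0], [525.0, 6.2, 30.0]] 196.1812233057251
bottom [[554.3, -189.3, 0.0], [526.6, 12.3, 0.0]]
yaw 7.807620088076251
0 slot via end [596.1 -90.4  98.2] via boss [596.7 -90.3  98.6]
3 slot via end [594.  -90.6 100.4] via boss [594.6 -90.6 100.8]
6 slot via end [591.9 -90.9 102.6] via boss [592.6 -90.8 103.1]
pred ends [[319.3, 206.0], [319.2, 197.9], [328.1, 228.5], [310.7, 228.5]]
pred ends [[323.3, 206.4], [323.3, 198.3], [332.0, 228.9], [314.6, 228.9]]
```

Box front edge, hatch and lock measurements agree: slot ≈ (593.5, −90.5, 101.2), yaw 7.8°. Approach to 10 mm above the mouth.

apply_moves:
  increments:
    - [-1,0.005,0.001,-0.009,0.08,-0.6,0]
    - [-1,0.005,0.001,-0.009,0.08,-0.6,0]
    - [-1,0.005,0.001,-0.009,0.08,-0.6,0]
    - [-1,0.005,0.001,-0.01,0,0,0]
    - [-1,0,0,0,0,0,0]

```text
time_s: 7.6
ee_pos: [541.4, -91.4, 183.7]
ee_rot: [-179.9, 34.2, -172.6]
force: [0.1, 0.4, -1.0]
gripper_width: 16.0
gripper_force: 50.0
```

apply_moves:
  increments:
    - [-1,0,0,0,0,0,0]
    - [-1,0,0,0,0,0,0]

```text
time_s: 7.77
ee_pos: [540.9, -92.2, 185.1]
ee_rot: [-179.8, 34.3, -172.6]
force: [0.1, -0.3, -1.2]
gripper_width: 16.0
gripper_force: 50.0
```

```bash
python3 slot.py w5.png; python3 - <<'E'
from h import *
from workcell import cams,status
s=status.state();T=s["ee_pos"];R=Ro.from_euler('xyz',s["ee_rot"],degrees=True)
n=Ro.from_euler('z',7.8,degrees=True).apply([-.5736,0,.8192]);tip=T+R.apply([0,0,85])
for c,q in(("scene",1),("side",2)):
    f=cams.grab_frame(c);W=Cam(f);print(c,"tip",W.proj([tip]).round(1).tolist(),"slot",W.proj([[593.5,-90.5,101.2]]).round(1).tolist())
    x,y=W.proj([tip])[0].astype(int);cv2.imwrite(f"pics/a{q}.png",cv2.resize(f["color"][y-50:y+40,x-40:x+35,::-1],None,fx=5,fy=5,interpolation=cv2.INTER_CUBIC));print(x-40,y-50)
ims=[cv2.imread(f"pics/a{q}.png") for q in(1,2)];cv2.imwrite("pics/a.png",np.hstack(ims))
E
```

```text
7.7667 [540.9 -92.2 185.1] [-179.79   34.29 -172.59] [ -19.3    6.4  121.7   36.5   24.9 -146.5]
tool axes
 [[-0.819 -0.127  0.559]
 [-0.107  0.992  0.069]
 [-0.563 -0.003 -0.826]]
tip [588.4 -86.4 114.9]
slot pred [[308.9892993  239.33386988]] tip pred [[323.11011589 251.7471533 ]]
scene tip [[379.0, 225.6]] slot [[382.6, 232.8]]
338 175
side tip [[361.9, 258.6]] slot [[365.2, 265.9]]
321 208
```

View pics/a.png

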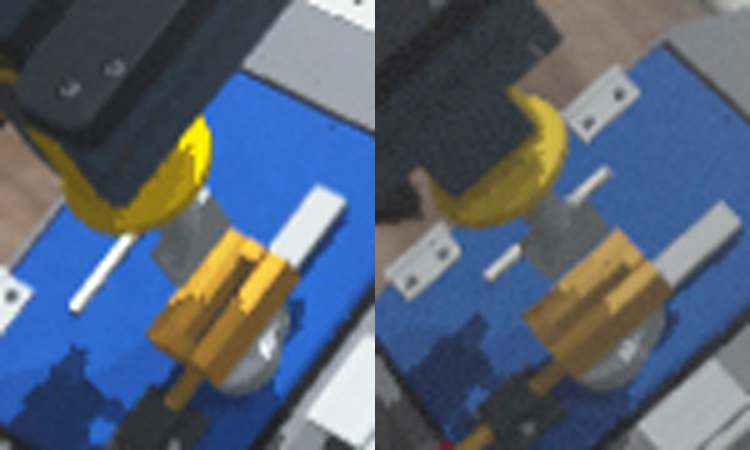

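The side-on views show the blade tip just above the boss, but joint 6 is at its limit. The key is half-turn symmetric, so I'll back off and turn the tool 180° about its own axis (towards +J6).

apply_moves:
  increments:
    - [-1,-0.009,-0.001,0.013,3.91,0.48,-5.78]
    - [-1,-0.009,-0.001,0.013,3.91,0.48,-5.78]
    - [-1,0,0,0,3.91,0.48,-5.78]
    - [-1,0,0,0,3.91,0.48,-5.78]
    - [-1,0,0,0,3.91,0.48,-5.78]

```text
time_s: 8.33
ee_pos: [522.2, -94.6, 211.6]
ee_rot: [158.6, 27.5, 146.7]
force: [0.1, 0.2, -1.1]
gripper_width: 15.9
gripper_force: 50.0
```

```bash
python3 -c "
from workcell import status;s=status.state();print(s['qpos'].round(1),s['ee_pos'],s['ee_rot'])"
```

```text
[ -20.6    2.9  121.1   32.9   28.8 -107.9] [522.24776117 -94.62055125 211.61723961] [158.60248471  27.53761247 146.65987755]
```

apply_moves:
  increments:
    - [-1,0,0,0,3.91,0.48,-5.78]
    - [-1,0,0,0,3.91,0.48,-5.78]
    - [-1,0,0,0,3.91,0.48,-5.78]
    - [-1,0,0,0,3.91,0.48,-5.78]
    - [-1,0,0,0,3.91,0.48,-5.78]

```text
time_s: 8.75
ee_pos: [522.3, -94.5, 211.2]
ee_rot: [147.3, 11.1, 113.7]
force: [-0.1, 0.9, -1.2]
gripper_width: 16.1
gripper_force: 50.0
```

apply_moves:
  increments:
    - [-1,0,0,0,3.91,0.48,-5.78]
    - [-1,0,0,0,3.91,0.48,-5.78]
    - [-1,0,0,0,3.91,0.48,-5.78]
    - [-1,0,0,0,3.91,0.48,-5.78]
    - [-1,0,0,0,3.91,0.48,-5.78]

```text
time_s: 9.17
ee_pos: [522.3, -94.5, 211.2]
ee_rot: [146.6, -8.4, 84.5]
force: [0.1, -0.1, -1.2]
gripper_width: 15.6
gripper_force: 50.0
```

apply_moves:
  increments:
    - [-1,0,0,0,3.91,0.48,-5.78]
    - [-1,0,0,0,3.91,0.48,-5.78]
    - [-1,0,0,0,3.91,0.48,-5.78]
    - [-1,0,0,0,3.91,0.48,-5.78]
    - [-1,0,0,0,3.91,0.48,-5.78]

```text
time_s: 9.58
ee_pos: [522.3, -94.5, 211.2]
ee_rot: [156.2, -25.6, 52.5]
force: [0.7, 0.2, -0.7]
gripper_width: 15.8
gripper_force: 50.0
```

apply_moves:
  increments:
    - [-1,0,0,0,3.91,0.48,-5.78]
    - [-1,0,0,0,3.91,0.48,-5.78]
    - [-1,0,0,0,3.91,0.48,-5.78]
    - [-1,0,0,0,3.91,0.48,-5.78]
    - [-1,0,0,0,0,0,0]

```text
time_s: 10.0
ee_pos: [522.3, -94.5, 211.2]
ee_rot: [171.7, -33.4, 21.8]
force: [0.3, -0.9, -1.4]
gripper_width: 15.7
gripper_force: 50.0
```

```bash
cat > goal.py <<'E'
# python3 goal.py dist turn : correction to put the tip `dist` above the mouth (mm), key turned `turn` deg clockwise
from h import *
from workcell import status
import sys,time
d,turn=float(sys.argv[1]),float(sys.argv[2]);SL=np.array([593.5,-90.5,101.2])
if len(sys.argv)>3:SL=SL+np.array(eval(sys.argv[3]))
s=status.state();T=s["ee_pos"];R=Ro.from_euler('xyz',s["ee_rot"],degrees=True)
B=Ro.from_euler('z',7.8,degrees=True);n=B.apply([-.57358,0,.81915]);y=-B.apply([0,1,0]);z=-n
G=Ro.from_rotvec(z*np.radians(turn))*Ro.from_matrix(np.c_[np.cross(y,z),y,z])
tip=T+R.apply([0,0,85]);u=B.apply([.81915,0,.57358])
print("t",s["time_s"],"q",s["qpos"].round(1),"F",s["force"].round(1),"M",s["torque"].round(2),"grip",round(s["gripper_force"],1))
e=tip-SL;print("tip rel slot: up-slope %.1f  left %.1f  out %.1f"%(e@u,e@B.apply([0,1,0]),e@n))
print("shift mm",(SL+n*(85+d)-T).round(1),"rotvec deg",np.degrees((G*R.inv()).as_rotvec()).round(2),"tool z per 1deg",z.round(3))
E
python3 goal.py 10 0
```

```text
t 10.0 q [-20.6   2.9 121.2  32.8  28.7  24.8] F [ 0.3 -0.9 -1.4] M [-0.1   0.63  0.03] grip 50.0
tip rel slot: up-slope 3.9  left 4.9  out 45.8
shift mm [ 17.2  -3.4 -32.1] rotvec deg [ 7.06  0.24 -9.29] tool z per 1deg [ 0.568  0.078 -0.819]
```

apply_moves:
  increments:
    - [-1,0,-0.0034,0,3.53,0.12,-4.65]
    - [-1,0,0,0,3.53,0.12,-4.64]
    - [-1,0.0086,0,-0.016,0,0,0]
    - [-1,0.0086,0,-0.0161,0,0,0]
    - [-1,0,0,0,0,0,0]

```text
time_s: 10.42
ee_pos: [539.0, -97.4, 176.2]
ee_rot: [180.0, -34.8, 8.1]
force: [-0.5, 0.9, -1.0]
gripper_width: 15.9
gripper_force: 50.0
```

apply_moves:
  increments:
    - [-1,0,0,0,0,0,0]
    - [-1,0,0,0,0,0,0]
    - [-1,0,0,0,0,0,0]

```text
time_s: 10.67
ee_pos: [539.8, -97.9, 179.8]
ee_rot: [179.9, -35.1, 8.0]
force: [-0.1, -0.4, -1.4]
gripper_width: 15.5
gripper_force: 50.0
```

```bash
python3 goal.py 10 0; python3 slot.py w6.png; python3 - <<'E'
from h import *
from workcell import cams,status
f=cams.grab_frame("wrist");W=Cam(f);B=Ro.from_euler('z',7.8,degrees=True)
im=f["color"];g=cv2.cvtColor(im,cv2.COLOR_RGB2GRAY);hsv=cv2.cvtColor(im,cv2.COLOR_RGB2HSV);m=cv2.inRange(hsv,(18,110,40),(38,255,255))
S=np.array([593.5,-90.5,101.2]);u=B.apply([.819,0,.5736]);ey=B.apply([0,1,0])
print("ends",W.proj([S,S+17*u,S+23*u,S+17*u+6.5*ey,S+17*u-6.5*ey]).round(1).tolist())
s=status.state();T=s["ee_pos"];R=Ro.from_euler('xyz',s["ee_rot"],degrees=True)
for d in(25,85,95):print(d,W.proj([T+R.apply([0,0,d])])[0].round(1))
for r in range(200,290,6):
    a=np.where(m[r,260:400])[0]+260
    print(r,(a[0],a[-1]) if len(a) else 0,g[r,290:362:3].tolist())
E
```

```text
t 10.6667 q [-20.8   6.9 122.6  41.5  24.5  27. ] F [-0.1 -0.4 -1.4] M [-0.11  0.6  -0.06] grip 50.0
tip rel slot: up-slope 0.7  left -0.0  out 10.5
shift mm [-0.2 -0.  -0.7] rotvec deg [ 0.11  0.08 -0.15] tool z per 1deg [ 0.568  0.078 -0.819]
10.6667 [539.8 -97.9 179.8] [179.86 -35.06   8.03] [-20.8   6.9 122.6  41.5  24.5  27. ]
tool axes
 [[ 0.81   0.138  0.569]
 [ 0.114 -0.99   0.078]
 [ 0.574  0.002 -0.819]]
tip [588.1 -91.2 110.2]
slot pred [[334.80559435 250.14455779]] tip pred [[327.88347539 253.05122087]]
ends [[327.8, 249.3], [327.9, 223.8], [327.9, 214.6], [317.7, 223.8], [338.1, 223.8]]
25 [328.4 290.6]
85 [327.8 253.2]
95 [327.7 248.5]
200 0 [105, 103, 100, 101, 101, 102, 100, 97, 90, 225, 220, 224, 221, 220, 219, 182, 102, 103, 104, 105, 101, 100, 101, 100]
206 0 [102, 105, 104, 104, 104, 103, 104, 91, 91, 224, 218, 223, 219, 219, 220, 181, 101, 104, 104, 102, 102, 100, 98, 101]
212 0 [100, 104, 106, 103, 103, 103, 102, 99, 96, 223, 219, 223, 222, 220, 221, 183, 103, 102, 103, 100, 100, 101, 101, 99]
218 (np.int64(305), np.int64(346)) [101, 100, 100, 96, 101, 146, 141,
[... 1033 characters left out ...]
20, 219, 221, 220, 221, 220, 220, 143, 151, 158, 158, 160, 158, 159, 160, 154, 143, 180, 221, 220, 220, 220, 219, 221]
266 (np.int64(281), np.int64(370)) [134, 78, 75, 81, 82, 130, 115, 145, 154, 160, 162, 159, 162, 160, 161, 158, 145, 130, 127, 127, 128, 76, 76, 82]
272 (np.int64(279), np.int64(372)) [78, 78, 80, 44, 35, 30, 124, 150, 157, 161, 164, 162, 162, 162, 158, 161, 151, 137, 54, 32, 31, 75, 76, 76]
278 (np.int64(277), np.int64(374)) [80, 80, 78, 30, 32, 34, 142, 151, 160, 161, 164, 166, 162, 161, 162, 161, 153, 137, 98, 30, 31, 56, 75, 75]
284 (np.int64(275), np.int64(376)) [79, 78, 71, 33, 32, 42, 147, 150, 161, 165, 163, 163, 163, 162, 165, 164, 156, 141, 115, 30, 29, 29, 77, 77]
```

Slot column (~326) and key axis (~325.4) line up. Insert with a small downslope trim.

apply_moves:
  increments:
    - [-1,0.001,0.0003,-0.004,0,0,0]
    - [-1,0.0023,0.0003,-0.0033,0,0,0]
    - [-1,0.0023,0.0003,-0.0033,0,0,0]
    - [-1,0.0023,0.0003,-0.0033,0,0,0]
    - [-1,0,0,0,0,0,0]

```text
time_s: 11.18
ee_pos: [547.5, -96.2, 163.7]
ee_rot: [-180.0, -34.9, 7.9]
force: [0.1, 0.4, -0.6]
gripper_width: 16.0
gripper_force: 50.0
```

```bash
python3 goal.py -9 0
```

```text
t 11.1833 q [-20.1   8.9 123.   44.6  22.5  24. ] F [ 0.1  0.4 -0.6] M [-0.07  0.62  0.05] grip 50.0
tip rel slot: up-slope -2.3  left 0.7  out -7.2
shift mm [ 2.8 -0.2 -0.2] rotvec deg [ 0.01 -0.11 -0.13] tool z per 1deg [ 0.568  0.078 -0.819]
```

apply_moves:
  increments:
    - [-1,0.0015,0.0001,-0.0015,0,0,0]
    - [-1,0.001,0.0001,-0.0013,0,0,0]
    - [-1,0,0,0,0,0,0]
    - [-1,0,0,0,0,0,0]
    - [-1,0,0,0,0,0,0]

```text
time_s: 11.6
ee_pos: [549.5, -96.2, 162.5]
ee_rot: [179.9, -35.0, 8.0]
force: [-8.2, -1.9, 6.5]
gripper_width: 15.4
gripper_force: 50.0
```

```bash
python3 goal.py -9 0
```

```text
t 11.6 q [-20.    9.1 123.   45.2  22.2  23.5] F [-8.2 -1.9  6.5] M [-0.21  1.06 -0.  ] grip 50.0
tip rel slot: up-slope -1.2  left 0.4  out -9.4
shift mm [ 0.8 -0.2  1. ] rotvec deg [ 0.06  0.01 -0.15] tool z per 1deg [ 0.568  0.078 -0.819]
```

~10 N along the axis at ≈ −9.4 mm: the blade is at the slot bottom. Back off ~1 mm and turn clockwise.

apply_moves:
  increments:
    - [-1,-0.0004,0,0.0008,0,0,0]
    - [-1,0,0,0,0,0,0]
    - [-1,0,0,0,3.41,0.47,-4.92]
    - [-1,0,0,0,3.41,0.47,-4.92]
    - [-1,0,0,0,3.41,0.47,-4.92]

```text
time_s: 12.02
ee_pos: [549.8, -96.9, 162.8]
ee_rot: [-167.8, -33.0, -14.0]
force: [-3.2, -2.5, 0.9]
gripper_width: 15.8
gripper_force: 50.0
```

```bash
python3 goal.py -9 18
```

```text
t 12.0167 q [-20.    9.1 123.   45.   22.2  42. ] F [-3.2 -2.5  0.9] M [-0.58  0.83 -0.13] grip 50.0
tip rel slot: up-slope -0.9  left -0.4  out -9.2
shift mm [0.5 0.4 0.6] rotvec deg [-0.03 -0.01  0.13] tool z per 1deg [ 0.568  0.078 -0.819]
```

Good, low forces. Continue.

apply_moves:
  increments:
    - [-1,0,0,0,3.41,0.47,-4.92]
    - [-1,0,0,0,3.41,0.47,-4.92]
    - [-1,0,0,0,3.41,0.47,-4.92]
    - [-1,0,0,0,3.41,0.47,-4.92]
    - [-1,0,0,0,3.41,0.47,-4.92]

```text
time_s: 12.43
ee_pos: [549.6, -97.3, 162.6]
ee_rot: [-152.5, -22.6, -46.0]
force: [-5.0, -3.4, 1.4]
gripper_width: 15.9
gripper_force: 50.0
```

```bash
python3 goal.py -9 48
```

```text
t 12.4333 q [-20.1   9.1 123.   45.   22.2  72. ] F [-5.  -3.4  1.4] M [-0.78  1.12 -0.36] grip 50.0
tip rel slot: up-slope -1.1  left -0.9  out -9.2
shift mm [0.7 0.9 0.8] rotvec deg [-0.01 -0.01  0.19] tool z per 1deg [ 0.568  0.078 -0.819]
```

apply_moves:
  increments:
    - [-1,0,0,0,3.41,0.47,-4.92]
    - [-1,0,0,0,3.41,0.47,-4.92]
    - [-1,0,0,0,3.41,0.47,-4.92]
    - [-1,0,0,0,3.41,0.47,-4.92]
    - [-1,0,0,0,3.41,0.47,-4.92]

```text
time_s: 12.85
ee_pos: [549.4, -97.2, 162.5]
ee_rot: [-145.6, -6.8, -72.5]
force: [-4.1, -3.3, 1.1]
gripper_width: 16.0
gripper_force: 50.0
```

apply_moves:
  increments:
    - [-1,0,0,0,3.41,0.47,-4.92]
    - [-1,0,0,0,3.41,0.47,-4.92]
    - [-1,0,0,0,0,0,0]
    - [-1,0,0,0,0,0,0]
    - [-1,0,0,0,0,0,0]

```text
time_s: 13.27
ee_pos: [549.7, -96.5, 162.8]
ee_rot: [-145.0, -0.1, -82.1]
force: [-2.5, -1.8, 0.9]
gripper_width: 15.7
gripper_force: 50.0
```

```bash
python3 goal.py -9 90; python3 - <<'E'
from h import *
from workcell import cams,finder
B=Ro.from_euler('z',7.8,degrees=True);S=np.array([593.5,-90.5,101.2]);n=B.apply([-.5736,0,.8192]);u=B.apply([.819,0,.5736]);ey=B.apply([0,1,0])
for c in("scene","side"):
    f=cams.grab_frame(c);W=Cam(f);print(c,"pred tongue right end/up end",W.proj([S-n*20-ey*50,S-n*20+u*50]).round(0).tolist())
    for q in("cam","plunger"):print(q,[(x["rect"],round(x["score"],2)) for x in finder.boxes_of(q,c)[:2]])
    cv2.imwrite(f"pics/turn_{c}.png",f["color"][:,:,::-1])
E
```

```text
t 13.2667 q [-20.    9.1 123.   45.   22.2 113.6] F [-2.5 -1.8  0.9] M [-0.32  0.81 -0.15] grip 50.0
tip rel slot: up-slope -0.9  left 0.0  out -9.2
shift mm [0.6 0.1 0.7] rotvec deg [ 0.08  0.01 -0.13] tool z per 1deg [ 0.568  0.078 -0.819]
scene pred tongue right end/up end [[409.0, 251.0], [404.0, 215.0]]
cam [([365.9, 227.0, 39.4, 28.9], 0.85)]
plunger []
side pred tongue right end/up end [[385.0, 288.0], [392.0, 253.0]]
cam [([352.7, 260.8, 32.3, 26.3], 0.84)]
plunger [([335.2, 280.4, 25.0, 25.5], 0.42)]
```

apply_moves:
  increments:
    - [-1,0,0,0,1.7,0.23,-2.46]
    - [-1,0,0,0,1.7,0.23,-2.46]
    - [-1,0,0,0,0,0,0]
    - [-1,0,0,0,0,0,0]
    - [-1,0,0,0,0,0,0]

```text
time_s: 13.98
ee_pos: [548.9, -96.1, 162.2]
ee_rot: [-145.2, 3.4, -87.0]
force: [-5.4, -2.0, 1.9]
gripper_width: 16.0
gripper_force: 50.0
```

```bash
python3 goal.py -9 90; python3 - <<'E'
from h import *
from workcell import cams
B=Ro.from_euler('z',7.8,degrees=True);S=np.array([593.5,-90.5,101.2]);n=B.apply([-.5736,0,.8192]);u=B.apply([.819,0,.5736]);ey=B.apply([0,1,0])
# sample a ring at tongue height/radius: where is the steel tongue? (before: scene0/side0)
for c in("scene","side"):
    f=cams.grab_frame(c);W=Cam(f);g0=cv2.cvtColor(cv2.imread(f"pics/{c}0.png"),cv2.COLOR_BGR2RGB);cv2.imwrite(f"pics/t2_{c}.png",f["color"][:,:,::-1])
    for h in (18,):
        A=np.radians(np.arange(-15,116,15));P=W.proj([S-n*h+45*(np.cos(a)*u-np.sin(a)*ey) for a in A]).round().astype(int)
        for k,(x,y) in zip(np.degrees(A).round(),P):print(c,k,(x,y),"before",g0[y,x],"now",f["color"][y,x])
E
```

```text
t 13.9833 q [-20.    9.1 123.1  45.   22.3 119.7] F [-5.4 -2.   1.9] M [-0.42  1.17 -0.23] grip 50.0
tip rel slot: up-slope -1.9  left 0.6  out -9.2
shift mm [ 1.4 -0.3  1.2] rotvec deg [-3.39 -0.54  4.82] tool z per 1deg [ 0.568  0.078 -0.819]
scene -15.0 (np.int64(397), np.int64(215)) before [ 59 110 201] now [ 48 112 210]
scene 0.0 (np.int64(402), np.int64(217)) before [220 228 230] now [ 47 111 211]
scene 15.0 (np.int64(407), np.int64(221)) before [ 48 104 200] now [ 43 108 208]
scene 30.0 (np.int64(410), np.int64(225)) before [ 47 102 199] now [ 43 105 207]
scene 45.0 (np.int64(412), np.int64(231)) before [ 39  65 115] now [ 37  67 120]
scene 60.0 (np.int64(412), np.int64(237)) before [148 156 164] now [158 165 173]
scene 75.0 (np.int64(410), np.int64(243)) before [212 222 226] now [201 210 215]
scene 90.0 (np.int64(406), np.int64(249)) before [228 235 236] now [134 145 147]
scene 105.0 (np.int64(401), np.int64(254)) before [181 187 195] now [91 95 99]
side -15.0 (np.int64(385), np.int64(251)) before [ 64  91 137] now [ 60  95 149]
side 0.0 (np.int64(389), np.int64(254)) before [152 156 157] now [ 57  95 149]
side 15.0 (np.int64(392), np.int64(258)) before [ 60  85 130] now [ 61  98 150]
side 30.0 (np.int64(393), np.int64(263)) before [ 58  85 135] now [ 59  92 148]
side 45.0 (np.int64(393), np.int64(269)) before [ 48  75 122] now [ 56  88 136]
side 60.0 (np.int64(391), np.int64(275)) before [46 46 51] now [46 47 51]
side 75.0 (np.int64(388), np.int64(281)) before [157 160 161] now [173 177 179]
side 90.0 (np.int64(383), np.int64(286)) before [157 162 162] now [115 117 118]
side 105.0 (np.int64(377), np.int64(290)) before [153 156 157] now [107 109 110]
```

```bash
python3 - <<'E'
from h import *
from workcell import cams
B=Ro.from_euler('z',7.8,degrees=True);S=np.array([593.5,-90.5,101.2]);n=B.apply([-.5736,0,.8192]);u=B.apply([.819,0,.5736]);ey=B.apply([0,1,0])
for c in("scene","side"):
    W=Cam(cams.grab_frame(c));I=[cv2.imread(f"pics/{k}.png") for k in(c+"0","t2_"+c)]
    for i in I:
        h=cv2.cvtColor(i,cv2.COLOR_BGR2HSV);m=cv2.inRange(h,(0,150,80),(8,255,255))|cv2.inRange(h,(172,150,80),(180,255,255));m[:240]=0;m[310:]=0;m[:,:325]=0;m[:,375:]=0
        p=np.argwhere(m);print(c,"knob",p.mean(0).round(1)[::-1],len(p))
    for r in(30,36):
        A=np.radians(np.arange(50,126,5));P=W.proj([S-n*16+r*(np.cos(a)*u-np.sin(a)*ey) for a in A]).round().astype(int)
        print(r,[(int(k),I[0][y,x].tolist(),I[1][y,x].tolist()) for k,(x,y) in zip(np.degrees(A).round(),P)])
E
```

```text
scene knob [357.5 274.4] 44
scene knob [357.6 274.4] 43
30 [(50, [199, 102, 45], [210, 107, 41]), (55, [201, 104, 47], [209, 107, 42]), (60, [199, 100, 42], [211, 109, 45]), (65, [199, 101, 45], [211, 108, 45]), (70, [199, 101, 42], [211, 107, 43]), (75, [202, 104, 46], [189, 96, 42]), (80, [196, 100, 43], [125, 64, 32]), (85, [190, 98, 44], [143, 138, 130]), (90, [191, 98, 42], [138, 134, 126]), (95, [194, 99, 42], [141, 136, 129]), (100, [196, 100, 45], [140, 134, 125]), (105, [197, 101, 43], [139, 135, 128]), (110, [196, 100, 41], [116, 110, 103]), (115, [196, 99, 42], [79, 44, 25]), (120, [117, 64, 36], [80, 44, 26]), (125, [92, 62, 46], [90, 48, 28])]
36 [(50, [199, 101, 47], [207, 105, 44]), (55, [199, 103, 44], [208, 107, 45]), (60, [174, 89, 41], [184, 93, 41]), (65, [154, 79, 39], [162, 85, 38]), (70, [120, 62, 34], [127, 66, 35]), (75, [53, 46, 42], [52, 43, 39]), (80, [50, 43, 37], [53, 44, 37]), (85, [50, 46, 45], [110, 106, 99]), (90, [52, 46, 43], [141, 137, 130]), (95, [51, 48, 47], [141, 137, 129]), (100, [83, 54, 39], [134, 132, 123]), (105, [85, 53, 37], [127, 123, 
[... 680 characters left out ...]
, 61, 53]), (115, [99, 67, 51], [72, 50, 35]), (120, [77, 57, 48], [71, 47, 36]), (125, [81, 69, 63], [82, 54, 40])]
36 [(50, [135, 84, 55], [149, 94, 59]), (55, [135, 82, 53], [150, 92, 58]), (60, [133, 84, 52], [147, 93, 57]), (65, [122, 74, 49], [138, 86, 55]), (70, [110, 72, 51], [115, 70, 44]), (75, [104, 67, 42], [114, 74, 43]), (80, [98, 59, 36], [93, 58, 44]), (85, [111, 69, 45], [112, 105, 101]), (90, [97, 64, 45], [116, 116, 112]), (95, [80, 54, 44], [114, 113, 110]), (100, [76, 53, 43], [111, 111, 109]), (105, [104, 65, 45], [78, 67, 59]), (110, [120, 74, 49], [76, 51, 40]), (115, [127, 76, 48], [90, 56, 42]), (120, [134, 82, 51], [90, 55, 40]), (125, [126, 75, 45], [86, 55, 34])]
```

Tongue now spans 85–105° (under the keeper) and the knob is home: locked. Relax the turn and withdraw along the axis.

apply_moves:
  increments:
    - [-1,0,0,0,-1.7,-0.23,2.46]
    - [-1,0,0,0,-1.2,-0.16,1.7]
    - [-1,-0.0034,-0.0005,0.0049,0,0,0]
    - [-1,-0.0057,-0.0008,0.0082,0,0,0]
    - [-1,-0.0085,-0.0012,0.0123,0,0,0]

```text
time_s: 14.6
ee_pos: [531.4, -98.2, 187.4]
ee_rot: [-145.2, 0.6, -82.9]
force: [-0.7, -0.4, -0.6]
gripper_width: 15.6
gripper_force: 50.0
```

```bash
python3 goal.py 50 90
```

```text
t 14.6 q [-21.3   5.7 122.6  39.7  25.9 119.6] F [-0.7 -0.4 -0.6] M [0.02 0.59 0.03] grip 50.0
tip rel slot: up-slope -2.1  left 1.0  out 21.5
shift mm [-14.6  -2.8  24.4] rotvec deg [-0.61 -0.24  0.7 ] tool z per 1deg [ 0.568  0.078 -0.819]
```

apply_moves:
  increments:
    - [-1,-0.012,-0.0016,0.017,0,0,0]
    - [-1,-0.012,-0.0016,0.017,-3.98,-0.55,5.73]
    - [-1,-0.012,-0.0016,0.017,-3.98,-0.55,5.73]
    - [-1,0,0,0.015,-3.98,-0.55,5.73]
    - [-1,0,0,0.015,-3.98,-0.55,5.73]

```text
time_s: 15.02
ee_pos: [494.9, -103.4, 270.1]
ee_rot: [-148.2, -15.3, -59.2]
force: [0.1, 0.2, -0.5]
gripper_width: 15.8
gripper_force: 50.0
```

apply_moves:
  increments:
    - [-1,0,0,0,-3.98,-0.55,5.73]
    - [-1,0,0,0,-3.98,-0.55,5.73]
    - [-1,0,0,0,-3.98,-0.55,5.73]
    - [-1,0,0,0,-3.98,-0.55,5.73]
    - [-1,0,0,0,-3.98,-0.55,5.73]

```text
time_s: 15.43
ee_pos: [495.6, -103.2, 269.2]
ee_rot: [-162.0, -30.5, -24.7]
force: [-0.3, -0.3, -1.5]
gripper_width: 15.8
gripper_force: 50.0
```

```bash
cat > back.py <<'E'
from h import *
from workcell import status,cams
s=status.state();T=s["ee_pos"];R=Ro.from_euler('xyz',s["ee_rot"],degrees=True)
G=Ro.from_euler('xyz',[180,0,-12.27],degrees=True)
print("t",s["time_s"],"ee",T.round(1),s["ee_rot"].round(1),"q",s["qpos"].round(1),"F",s["force"].round(1))
print("shift",(np.array([444.3,129.5,250])-T).round(1),"rotvec",np.degrees((G*R.inv()).as_rotvec()).round(2))
E
python3 back.py
python3 - <<'E'
from h import *
from workcell import cams
B=Ro.from_euler('z',7.8,degrees=True);S=np.array([593.5,-90.5,101.2]);n=B.apply([-.5736,0,.8192]);u=B.apply([.819,0,.5736]);ey=B.apply([0,1,0])
f=cams.grab_frame("scene");W=Cam(f)
A=np.radians(np.arange(70,121,5));P=W.proj([S-n*16+30*(np.cos(a)*u-np.sin(a)*ey) for a in A]).round().astype(int)
print([(int(k),f["color"][y,x].tolist()) for k,(x,y) in zip(np.degrees(A).round(),P)])
E
```

```text
t 15.4333 ee [ 495.6 -103.2  269.2] [-162.   -30.5  -24.7] q [-24.3  -2.9 117.8  29.5  38.2  66.4] F [-0.3 -0.3 -1.5]
shift [-51.3 232.7 -19.2] rotvec [-7.04 34.31  7.27]
[(70, [48, 111, 212]), (75, [48, 110, 212]), (80, [47, 107, 207]), (85, [231, 236, 239]), (90, [229, 234, 236]), (95, [228, 234, 236]), (100, [226, 233, 235]), (105, [227, 233, 235]), (110, [174, 183, 189]), (115, [31, 47, 80]), (120, [31, 48, 81])]
```

apply_moves:
  increments:
    - [-1,-0.007,0.025,0,-1.17,5.72,1.21]
    - [-1,-0.007,0.03,0,-1.17,5.72,1.21]
    - [-1,-0.007,0.03,0,-1.17,5.72,1.21]
    - [-1,-0.007,0.03,0,-1.17,5.72,1.21]
    - [-1,-0.007,0.03,0,-1.17,5.72,1.21]

```text
time_s: 15.9
ee_pos: [461.4, 40.0, 270.2]
ee_rot: [-177.3, -5.8, -14.2]
force: [0.2, 0.9, -1.5]
gripper_width: 15.8
gripper_force: 50.0
```

apply_moves:
  increments:
    - [-1,-0.006,0.03,0,-1.17,5.72,1.21]
    - [-1,-0.006,0.03,-0.01,0,0,0]
    - [-1,-0.004,0.028,-0.01,0,0,0]
    - [-1,0,0,0,0,0,0]
    - [-1,0,0,0,0,0,0]

```text
time_s: 16.32
ee_pos: [445.4, 127.9, 248.4]
ee_rot: [-179.6, -0.6, -12.7]
force: [-0.4, -0.5, -1.9]
gripper_width: 16.0
gripper_force: 50.0
```

```bash
python3 back.py
```

```text
t 16.3167 ee [445.4 127.9 248.4] [-179.6   -0.6  -12.7] q [1.460e+01 7.000e+00 1.017e+02 1.000e-01 7.060e+01 1.172e+02] F [-0.4 -0.5 -1.9]
shift [-1.1  1.6  1.6] rotvec [-0.24  0.64  0.41]
```

apply_moves:
  increments:
    - [-1,-0.0006,0.0018,-0.03,-0.24,0.64,0.4]
    - [-1,0,0,-0.033,0,0,0]
    - [-1,0,0,-0.03,0,0,0]
    - [-1,0,0,0,0,0,0]
    - [-1,0,0,0,0,0,0]

```text
time_s: 16.73
ee_pos: [445.1, 127.6, 155.8]
ee_rot: [180.0, 0.0, -12.5]
force: [0.5, -0.0, -0.7]
gripper_width: 16.0
gripper_force: 50.0
```

```bash
python3 back.py; python3 - <<'E'
from h import *
from workcell import cams,status
s=status.state();T=s["ee_pos"];R=Ro.from_euler('xyz',s["ee_rot"],degrees=True)
# shoulder (yellow disc) seen vs expected in scene/side
for c in("scene","side"):
    f=cams.grab_frame(c);W=Cam(f);h=cv2.cvtColor(f["color"],cv2.COLOR_RGB2HSV);m=cv2.inRange(h,(20,120,40),(36,255,255))
    p=W.proj([T+R.apply([0,0,27.5])])[0];x,y=p.astype(int);w=m[y-12:y+13,x-25:x+26]
    r=np.argwhere(w);cols=r[:,1]+x-25;k=r[(r[:,0]>8)];print(c,"pred shoulder",p.round(1),"seen cols",cols.min(),cols.max(),"rows",r[:,0].min()+y-12,r[:,0].max()+y-12)
E
```

```text
t 16.7333 ee [445.1 127.6 155.8] [180.    0.  -12.5] q [ 14.6  11.9 110.   -0.   58.1 117. ] F [ 0.5 -0.  -0.7]
shift [-0.8  1.9 94.2] rotvec [ 0.01 -0.02  0.19]
scene pred shoulder [244.9 191. ] seen cols 230 258 rows 178 199
side pred shoulder [257.9 204.9] seen cols 246 270 rows 192 210
```

apply_moves:
  increments:
    - [-1,-0.0005,0.002,0,0,0,0]
    - [-1,0,0,-0.01,0,0,0]
    - [-1,0,0,-0.01,0,0,0]
    - [-1,0,0,-0.01,0,0,0]
    - [-1,0,0,0,0,0,0]

```text
time_s: 17.25
ee_pos: [444.8, 130.6, 126.0]
ee_rot: [-179.9, -0.1, -12.3]
force: [0.3, 0.5, -0.2]
gripper_width: 15.6
gripper_force: 50.0
```

```bash
python3 back.py
```

```text
t 17.25 ee [444.8 130.6 126. ] [-1.799e+02 -1.000e-01 -1.230e+01] q [ 14.9  13.9 112.4   0.   53.6 117.3] F [ 0.3  0.5 -0.2]
shift [ -0.5  -1.1 124. ] rotvec [-0.04  0.09  0.06]
```

Blade is in the hole with no contact force. Continue down to the seat.

apply_moves:
  increments:
    - [-1,0,0,-0.01,0,0,0]
    - [-1,0,0,-0.01,0,0,0]
    - [-1,0,0,-0.009,0,0,0]
    - [-1,0,0,-0.005,0,0,0]
    - [-1,0,0,0,0,0,0]

```text
time_s: 17.67
ee_pos: [444.7, 130.6, 91.6]
ee_rot: [-180.0, -0.0, -12.3]
force: [0.2, -1.2, -1.0]
gripper_width: 15.7
gripper_force: 50.0
```

```bash
python3 back.py
```

```text
t 17.6667 ee [444.7 130.6  91.6] [-180.    -0.   -12.3] q [ 14.9  16.4 115.    0.   48.5 117.2] F [ 0.2 -1.2 -1. ]
shift [ -0.4  -1.1 158.4] rotvec [-0.03  0.05  0.05]
```

apply_moves:
  increments:
    - [-1,0,0,-0.0015,0,0,0]
    - [-1,0,0,-0.0015,0,0,0]
    - [-1,0,0,0,0,0,0]
    - [-1,0,0,0,0,0,0]

```text
time_s: 18.0
ee_pos: [445.1, 130.7, 89.2]
ee_rot: [-179.9, -0.1, -12.3]
force: [0.5, -0.8, -0.2]
gripper_width: 15.5
gripper_force: 50.0
```

```bash
python3 back.py
```

```text
t 18.0 ee [445.1 130.7  89.2] [-1.799e+02 -1.000e-01 -1.230e+01] q [ 14.9  16.6 115.2   0.   48.1 117.2] F [ 0.5 -0.8 -0.2]
shift [ -0.8  -1.2 160.8] rotvec [-0.05  0.13  0.04]
```

apply_moves:
  increments:
    - [-1,0,0,-0.001,0,0,0]
    - [-1,0,0,-0.001,0,0,0]
    - [-1,0,0,0,0,0,0]

```text
time_s: 18.25
ee_pos: [445.3, 130.7, 88.8]
ee_rot: [-179.9, -0.1, -12.3]
force: [-3.9, -0.8, 14.1]
gripper_width: 15.9
gripper_force: 50.0
```

apply_moves:
  increments:
    - [-1,0,0,-0.001,0,0,0]
    - [-1,0,0,0,0,0,0]
    - [-1,0,0,0,0,0,0]

```text
time_s: 18.5
ee_pos: [445.3, 130.8, 88.8]
ee_rot: [-179.9, -0.2, -12.3]
force: [-5.2, -0.2, 21.7]
gripper_width: 15.7
gripper_force: 50.0
```

Shoulder is on the stand. Ease off slightly, then open.

apply_moves:
  increments:
    - [-1,0,0,0.002,0,0,0]
    - [-1,0,0,0,0,0,0]
    - [-0.3,0,0,0,0,0,0]
    - [-0.3,0,0,0,0,0,0]
    - [-0.3,0,0,0,0,0,0]

```text
time_s: 18.92
ee_pos: [444.7, 130.6, 87.6]
ee_rot: [-180.0, -0.1, -12.3]
force: [0.3, -0.9, -1.9]
gripper_width: 31.4
gripper_force: 0.0
```

apply_moves:
  increments:
    - [1,0,0,0,0,0,0]
    - [1,0,0,0,0,0,0]
    - [1,0,0,0,0,0,0]
    - [1,0,0,0,0,0,0]
    - [1,0,0,0,0,0,0]

```text
time_s: 19.33
ee_pos: [444.9, 130.7, 87.8]
ee_rot: [-179.9, -0.1, -12.3]
force: [0.0, 0.4, -0.4]
gripper_width: 62.1
gripper_force: 0.0
```

apply_moves:
  increments:
    - [1,0,0,0.01,0,0,0]
    - [1,0,0,0.02,0,0,0]
    - [1,0,0,0.035,0,0,0]
    - [1,0,0,0.035,0,0,0]
    - [1,0,0,0.035,0,0,0]

```text
time_s: 19.75
ee_pos: [444.4, 130.5, 224.2]
ee_rot: [-180.0, -0.0, -12.3]
force: [0.8, -0.2, -0.3]
gripper_width: 91.4
gripper_force: 0.0
```

apply_moves:
  increments:
    - [1,0,0,0.03,0,0,0]
    - [1,0,0,0,0,0,0]
    - [1,0,0,0,0,0,0]
    - [1,0,0,0,0,0,0]

```text
time_s: 20.08
ee_pos: [444.3, 130.5, 252.2]
ee_rot: [-180.0, -0.0, -12.3]
force: [0.2, 0.8, -0.8]
gripper_width: 91.4
gripper_force: 0.0
```

```bash
python3 back.py; python3 - <<'E'
from h import *
from workcell import cams
def m(i):
    h=cv2.cvtColor(i,cv2.COLOR_BGR2HSV);k=cv2.inRange(h,(20,120,40),(36,255,255));k[:180]=0;k[250:]=0;k[:,:225]=0;k[:,285:]=0;return k
B=Ro.from_euler('z',7.8,degrees=True);S=np.array([593.5,-90.5,101.2]);n=B.apply([-.5736,0,.8192]);u=B.apply([.819,0,.5736]);ey=B.apply([0,1,0])
for c in("scene","side"):
    f=cams.grab_frame(c);W=Cam(f);now=np.ascontiguousarray(f["color"][:,:,::-1]);a,b=m(cv2.imread(f"pics/{c}0.png")),m(now)
    for k in(a,b):print(c,cv2.boundingRect(k),int((k>0).sum()),np.argwhere(k).mean(0).round(1))
    A=np.radians(np.arange(75,121,5));P=W.proj([S-n*16+30*(np.cos(t)*u-np.sin(t)*ey) for t in A]).round().astype(int)
    print([(int(k),int(now[y,x].min())) for k,(x,y) in zip(np.degrees(A).round(),P)])
E
```

```text
t 20.0833 ee [444.3 130.5 252.2] [-180.    -0.   -12.3] q [ 14.9   7.2 100.9   0.   71.9 117.2] F [ 0.2  0.8 -0.8]
shift [ 0.  -1.  -2.2] rotvec [-0.02  0.03  0.04]
scene (234, 193, 28, 38) 814 [212.3 246.8]
scene (234, 193, 28, 37) 807 [211.9 246.4]
[(75, 47), (80, 46), (85, 227), (90, 226), (95, 226), (100, 223), (105, 224), (110, 169), (115, 30), (120, 32)]
side (248, 208, 25, 32) 643 [223.7 259.2]
side (248, 207, 24, 33) 641 [223.3 258.9]
[(75, 54), (80, 40), (85, 159), (90, 160), (95, 157), (100, 157), (105, 156), (110, 60), (115, 41), (120, 39)]
```

The key's outline matches its starting outline within half a pixel, the lock is still home and the gripper is clear, so I'm handing in.

```bash
python3 -c "
from workcell import env;print(env.job_done())"
```

```text
the job is handed in; nothing more can be done
None
```

The hatch is locked with the key, the key is back upright in its stand and released, and the job is handed in at about 20 s; no verdict came back, but the last camera check showed the lock home and the key as it stood at the start.

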